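# Fold the tool flap down and shut the tool case

## Task

Put the open sculptor's tool case away by pushing with the fingertips: first, with the cover still open, fold the upright tool flap fully down flat into the case, then swing the hinged cover over it until it is fully shut. Push gently, leave the other things on the bench and in the case where they are, and finish clear of everything.

Things in the scene. Friction and masses are not known exactly. Their poses are not given: they have to be found in the camera images.
- case: open grey metal tool case screwed to the bench, 260 mm along its x, 180 mm along its y, rim 75 mm high, walls 8 mm. Origin at the centre of its underside, z up. Its x runs along both hinges. The cover is hinged on the +y wall, the flap just inside the -y wall. A steel bow handle (100 mm long, 45 mm high up) sticks 22 mm out of the -y wall
- cover (a joint): angle of the cover (rad): 0 = shut, lying on the rim; 1.57 = standing upright over the +y wall; starts at 1.75 to 2.0, leaning outwards (to the case's +y); stop at 2.05. A stiff hinge: the cover stays wherever it is left and about 5 to 9 N near its edge moves it. Shutting it, its free edge swings up and over from +y to -y. The cover is solid and would meet the flap if that still stood up
- cover_hinge (a point): middle of the cover's hinge line, 75.5 mm above the case's underside and 90 mm to +y of the case's centre, at the underside of the shut cover; its frame turns with the cover: y from free edge to hinge, z out of the cover's outer face (up when shut)
- cover_edge (a point): middle of the cover's free edge, half way through its thickness, 180 mm from the hinge. The cover is a plain grey plate 260 x 180 mm, 8 mm thick; its outer face is 8 mm (along its z) from the plane of the hinge line
- flap (a joint): angle of the flap (rad): 0 = folded down flat in the case, top face 66 mm above the case's underside (9 mm below the rim); 1.57 = upright; starts at 1.4 to 1.65; stop at 1.7. It folds from upright towards the case's +y, the cover's side. A stiff hinge: it stays wherever it is left and about 1 to 4 N near its edge moves it
- flap_hinge (a point): middle of the flap's hinge line, 60 mm above the case's underside and 74 mm to -y of the case's centre, on the underside of the folded flap; its frame turns with the flap: y from hinge to free edge, z out of its plain face (up when folded, towards the case's -y when upright)
- flap_edge (a point): middle of the flap's free edge, half way through its thickness, 145 mm from the hinge. The flap is a plywood board 235 x 145 mm, 6 mm thick; its plain face is 6 mm (along its z) from the plane of the hinge line; small wooden and steel modelling tools are strapped to its other face
- glaze_brush: wooden-handled brush 150 mm long lying loose on the floor of the case, its bulk under 25 mm high; bystander
- glaze_bottle: closed glaze bottle, 52 mm across, 110 mm high, standing near the case; origin at the centre of its underside; bystander
- slip_jar: closed jar, 64 mm across, 75 mm high, standing near the case; origin at the centre of its underside; bystander
- bowl: small terracotta bowl, 90 mm across, 40 mm high, standing on the bench on the cover's side of the case; origin at the centre of its underside; bystander
- clay_pot: small solid clay piece, 58 mm across, 40 mm high, near the robot-side end of the case; origin at the centre of its underside; bystander
- clay_cone: small solid clay cone, 52 mm across, 52 mm high, on the robot's left; origin at the centre of its underside; bystander

How it is judged:
By the outcome, as a careful person would: the job done as asked, in the order asked, and still so for the second after the job is handed in, with the robot touching nothing.
It also fails if it takes over 61 s, if anything falls off the work surface, if the arm or the gripper's body presses on something with over 40 N, if the wrist force passes 120 N, or if a joint passes its speed limit or range.

## Robot

A 6-joint arm with a two-finger parallel gripper is mounted at the origin on the work surface. World frame = base frame: x ahead of the robot, y to its left, z up, the work surface at z = 0. Lengths are in mm, angles in rad, forces in N, time in s.
With the tool pointing down it reaches from about 250 to 775 mm from the base axis. Payload 8.9 kg.
Tool frame: the origin (TCP) lies midway between the tips of the shut fingers; the grasp point (between the pads) lies 19 mm behind it; z points along the fingers, y is the line along which they close (so a half turn about z gives the same grasp; the last joint's range is limited). The gripper opens to 85 mm and grips with 20 to 120 N. Pads are 22 mm wide; open, the fingers measure 114 mm over their backs; the gripper's body (76 mm by 85 mm) begins 54 mm behind the grasp point. The pads swing forward as they close: fully open they stand 13 mm farther back than shut.
Start: joints at [-1.309, 0.291, -0.153, 1.127, 0, 1.431], TCP at [204.833, -483.391, 231.305] pointing down, gripper open.
Joint ranges: [-2.52, 2.52], [-0.91, 1.74], [-1.3, 1.37], [-1.96, 2.02], [-1.52, 1.47], [-3.14, 3.14]. Speed limits (rad/s): [2.22, 2.22, 2.79, 3.14, 3.14, 3.14].

## Interface

Orientations are given as a unit quaternion [x, y, z, w].
In Python, from plant import observe, read_camera, close_job gives the robot as it stands.
- The arm moves only by the tool play_rows, never from a script. Its argument "steps" is a list that holds one entry, the list of rows, each a list of 7 numbers: the shift along the tool's x, y, z in m, then the turn, a rotation vector about the tool's x, y, z in degrees, then the gripper command: -1 is shut, 1 is fully open, values between are in proportion. A call has 1 to 5 rows; each row shifts and turns the commanded pose from where the row before left it, along the tool's axes as they then stand; what a row does not reach is not made up. A row lasts 1/12 s, in which the tool goes at most 41.7 mm and 7.16 degrees, less where a joint would pass 70% of its speed; a pose out of reach is approached as far as the arm can. A call with a gripper value outside its range is refused whole. The fingers move at their own pace and stop on an object; the grip force is fixed at half the most. Time passes only in rows, so rows that do not move let the fingers close. It gives the time, the measured TCP pose, the force, the opening and the grip force at its end, in the units of the state.
- observe(): the state, without advancing time (a new reading comes with each control period).
- read_camera(name): name is "scene" or "top" or "wrist"; returns a dict with "img" (384x512x3 uint8, red, green, blue), "depth" (384x512 float32, mm along the optical axis (not along the pixel's ray), 0 where there is no reading), "camera_matrix" (3x3 intrinsics, pixels), "extrinsics" (4x4, takes a point from world to camera coordinates); the wrist camera has in their place "tool_from_camera" (4x4, takes a point from camera to tool coordinates, whose origin is the TCP and whose axes are the flange's). Camera axes: x right, y up, looking along -z (the intrinsics and any distortion apply to the point x, -y, -z); pixel columns grow to the right and rows downward; lengths in mm; the calibration is good to about 2 mm. A picture is of the moment at which its call begins: read the wrist's pose just before it.
- close_job(): hands the job in; it is judged then, once.
The state is a dict: "clock": time; "q": joint angles; "joint_vel": joint speeds; "tau": joint torques, N m; "ee_pos": TCP position; "orientation": TCP orientation; "ft_force": force on the tool from outside, world axes, zero at the start; "ft_torque": the same for the moment, N m; "gripper_width": finger opening in mm; "finger_force": force on a finger pad.
Only numpy, scipy, OpenCV 4.12 (cv2) and the standard library are available. Lean on these libraries where they do the work, as an engineer would, in place of code of your own. Each camera call takes 0.05 s, during which the arm holds its last target. There are 200 camera calls.

## Working session

There is one attempt and no reset: what is moved stays moved. The work goes in short steps, Python scripts to look and compute and a tool call to move; the robot and the scene stay as the last step left them, time stands still between calls to the robot, and variables do not carry over. Pictures are saved under pics/ and viewed, at most 10 in all, crops included, and the job is handed in when it is done.

Besides the shell and the picture viewer there is one more tool, called after ">>>" in YAML: its name, and indented under it one key for each argument. play_rows: Moves the arm, as the interface text tells. Its arguments: {"type":"object","properties":{"steps":{"type":"array"}},"required":["steps"]}

```bash
mkdir -p pics
python3 - <<'E'
from plant import observe, read_camera
import cv2,numpy as np
s=observe();print({k:np.round(v,3).tolist() for k,v in s.items()})
for n in("scene","top"):
    c=read_camera(n);cv2.imwrite(f"pics/{n}1.png",c["img"][:,:,::-1]);np.savez(f"{n}1.npz",**c)
    print(n,c["camera_matrix"].tolist(),np.round(c["extrinsics"],3).tolist(),[k for k in c])
E
```

```text
{'clock': 0.0, 'q': [-1.309, 0.291, -0.154, 1.127, -0.0, 1.432], 'joint_vel': [-0.0, -0.002, -0.0, -0.0, -0.0, 0.0], 'tau': [0.002, -53.715, 33.137, 0.016, -0.0, -0.0], 'ee_pos': [204.709, -482.968, 230.742], 'orientation': [0.98, 0.199, -0.0, -0.001], 'ft_force': [-0.545, -0.097, -0.129], 'ft_torque': [0.002, -0.009, 0.019], 'finger_force': 0.0, 'gripper_width': 85.406}
scene [[349.3527392078917, 0.0, 252.60326641390378], [0.0, 349.3527392078917, 190.51384259737432], [0.0, 0.0, 1.0]] [[-0.687, 0.727, -0.008, 331.501], [-0.561, -0.524, 0.641, 332.615], [0.461, 0.445, 0.768, -1449.603], [0.0, 0.0, 0.0, 1.0]] ['img', 'depth', 'camera_matrix', 'extrinsics']
top [[424.5150401056705, 0.0, 253.20803924609962], [0.0, 424.5150401056705, 196.7923573061919], [0.0, 0.0, 1.0]] [[0.024, -0.999, 0.031, 77.825], [0.984, 0.029, 0.177, -565.519], [-0.178, 0.026, 0.984, -1282.839], [0.0, 0.0, 0.0, 1.0]] ['img', 'depth', 'camera_matrix', 'extrinsics']
```

View pics/scene1.png

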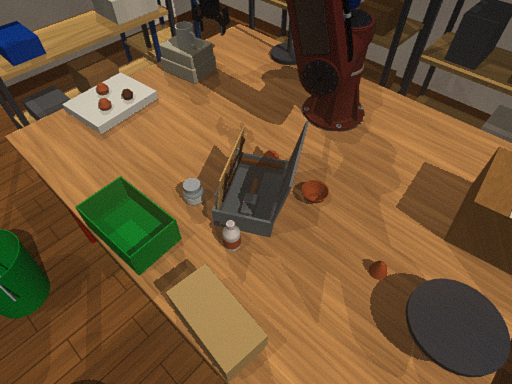

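View pics/top1.png

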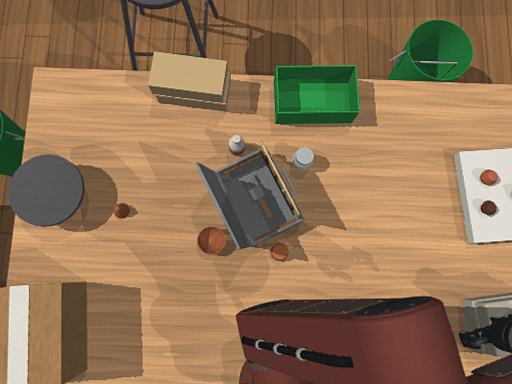

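```bash
cat > h.py <<'E'
import numpy as np,cv2
def cloud(c):
    K=c["camera_matrix"];E=c["extrinsics"];d=c["depth"].astype(float)
    v,u=np.mgrid[:d.shape[0],:d.shape[1]]
    p=np.stack([(u-K[0,2])/K[0,0]*d,-(v-K[1,2])/K[1,1]*d,-d],-1)
    w=(p-E[:3,3])@E[:3,:3]
    w[d<=0]=np.nan
    return w
E
python3 - <<'E'
from h import *
T=np.load("top1.npz");S=np.load("scene1.npz")
w=cloud(T);s=cloud(S)
for n,(u,v) in dict(bowl=(211,240),pot=(280,251),jar=(303,156),bottle=(237,143),cone=(122,211),coverTL=(200,165),coverBL=(243,245),flapA=(264,145),flapB=(300,217),rimBR=(299,222),rimBL=(250,245),rimTR=(258,150)).items(): print(n,np.round(w[v,u]))
for n,(u,v) in dict(cover=(297,165),flap=(233,165),flaptop=(243,130),flapl=(218,190),rimF=(270,230),rimL=(216,217),covtop=(305,128)).items(): print(n,np.round(s[v,u]))
# rim points from both clouds
for nm,c in(("top",w),("scene",s)):
    m=(abs(c[...,2]-75)<3)&(c[...,0]>330)&(c[...,0]<720)&(abs(c[...,1])<220)
    p=c[m];print(nm,len(p),np.round(p[:,:2].min(0)),np.round(p[:,:2].max(0)))
big=cv2.resize(T["img"][120:270,180:340,::-1],None,fx=5,fy=4*1.0,interpolation=cv2.INTER_CUBIC)
big=cv2.resize(T["img"][125:265,185:335,::-1],None,fx=4,fy=4,interpolation=cv2.INTER_CUBIC)
b2=cv2.resize(S["img"][115:255,175:335,::-1],None,fx=4,fy=4,interpolation=cv2.INTER_CUBIC)
cv2.imwrite("pics/t2.png",big);cv2.imwrite("pics/s2.png",b2)
E
```

```text
bowl [428. 223.   4.]
pot [397.   6.  44.]
jar [694. -60.  74.]
bottle [722. 148.  96.]
cone [508. 500.  38.]
coverTL [611. 244. 243.]
coverBL [402. 122. 204.]
flapA [750.  60.  -4.]
flapB [501. -52.  66.]
rimBR [488. -52.  43.]
rimBL [409. 100. 105.]
rimTR [708.  82.  76.]
cover [343.  88.  -3.]
flap [607.  40. 162.]
flaptop [500. -22. 194.]
flapl [700.  75. 158.]
rimF [637. 217.  35.]
rimL [719.  73.  47.]
covtop [418. 149. 248.]
top 681 [411. -91.] [720. 214.]
scene 590 [412. -89.] [720. 216.]
```

View pics/t2.png

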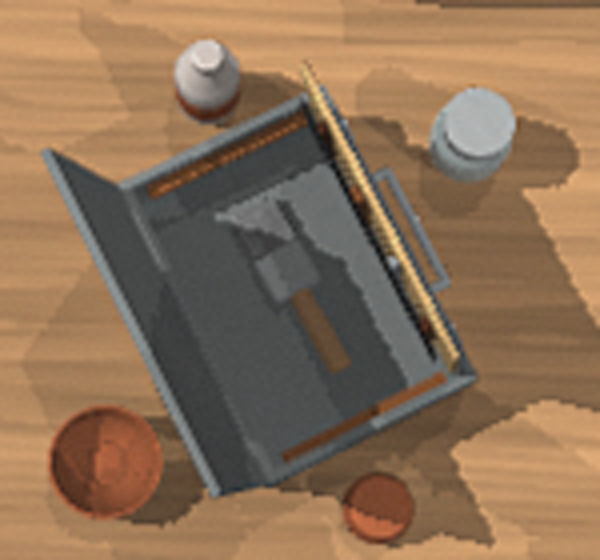

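View pics/s2.png

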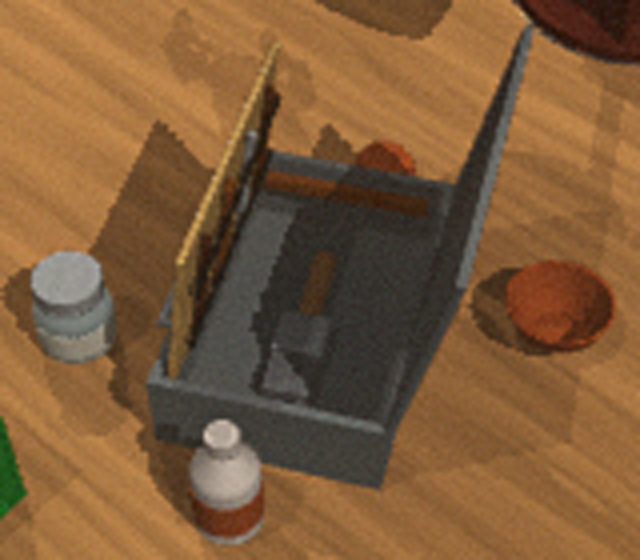

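```bash
cat >> h.py <<'E'
from scipy.optimize import least_squares
def sdf(p,c,h):
    q=abs(p-c)-h
    return np.linalg.norm(np.maximum(q,0),axis=1)+np.minimum(q.max(1),0)
def case(p,x):
    c,s=np.cos(x[2]),np.sin(x[2]); d=p-[x[0],x[1],0]
    return np.c_[d[:,0]*c+d[:,1]*s,-d[:,0]*s+d[:,1]*c,d[:,2]]
def model(p,x):
    q=case(p,x);A=np.array
    L=[sdf(q,A([126*s,0,37.5]),A([4,90,37.5])) for s in(-1,1)]+[sdf(q,A([0,86*s,37.5]),A([130,4,37.5])) for s in(-1,1)]
    c,s=np.cos(x[3]),np.sin(x[3])   # cover: toward free edge e=(-c,s), normal n=(s,c)
    y,z=q[:,1]-90,q[:,2]-75.5
    L.append(sdf(np.c_[q[:,0],-c*y+s*z,s*y+c*z],A([0,90,4]),A([130,90,4])))
    c,s=np.cos(x[4]),np.sin(x[4])   # flap: e=(c,s), n=(-s,c)
    y,z=q[:,1]+74,q[:,2]-60
    L.append(sdf(np.c_[q[:,0],c*y+s*z,-s*y+c*z],A([0,72.5,3]),A([117.5,72.5,3])))
    return np.array(L)
def fit(P,x0,free=range(5)):
    free=list(free);x0=np.array(x0,float)
    for it in range(4):
        P2=P[abs(model(P,x0)).min(0)<(25,12,8,8)[it]]
        def f(t):
            x=x0.copy();x[free]=t;return abs(model(P2,x)).min(0)
        r=least_squares(f,x0[free],loss="soft_l1",f_scale=2);x0[free]=r.x
    return x0,len(P2),np.median(f(r.x))
E
python3 - <<'E'
from h import *
P=[]
for n in("top1","scene1"):
    c=cloud(np.load(n+".npz")).reshape(-1,3);c=c[np.isfinite(c).all(1)]
    q=case(c,[570,65,.46]);c=c[(abs(q[:,0])<160)&(q[:,1]>-115)&(q[:,1]<190)&(q[:,2]>40)&(q[:,2]<280)]
    print(n,fit(c,[570,65,.46,1.9,1.5]));P.append(c)
x,_,_=r=fit(np.vstack(P),[570,65,.46,1.9,1.5]);print(r);np.save("x.npy",x)
m=model(np.vstack(P),x);k=abs(m).argmin(0)
for i in range(6):
    print(i,(k==i).sum(),np.median(abs(m[i][k==i])))
A=cloud(np.load("top1.npz"))
for n,(u,v) in dict(bowl=(213,240),pot=(280,251),jar=(303,156),bottle=(237,143)).items(): print(n,np.round(np.nanmedian(A[v-2:v+3,u-2:u+3].reshape(-1,3),0)),np.round(case(np.nanmedian(A[v-2:v+3,u-2:u+3].reshape(-1,3),0)[None],x)))
# other stuff in the case frame of interest
E
```

```text
top1 (array([5.71300601e+02, 6.85518304e+01, 4.93816043e-01, 1.79832668e+00,
       1.34405621e+00]), 2745, np.float64(1.0977958102083534))
scene1 (array([5.66772067e+02, 7.93900744e+01, 4.93026287e-01, 1.78207304e+00,
       1.39977379e+00]), 2573, np.float64(0.9719038887089368))
(array([ 5.67434347e+02,  7.77962769e+01,  4.94835143e-01,  1.78419325e+00,
       -4.88710970e+00]), 5316, np.float64(1.2169463012909745))
0 743 2.242717585433752
1 890 1.1351015556085429
2 285 3.3734941931121227
3 371 1.1303932137933543
4 2117 0.9614633468680793
5 1284 2.2497783419079598
bowl [428. 216.   5.] [[-57. 188.   5.]]
pot [397.   6.  40.] [[-184.   18.   40.]]
jar [693. -60.  76.] [[  45. -181.   76.]]
bottle [722. 148.  93.] [[170. -11.  93.]]
```

Run:
```python
from h import *
P=[]
for n in("top1","scene1"):
    c=cloud(np.load(n+".npz")).reshape(-1,3);c=c[np.isfinite(c).all(1)]
    q=case(c,[568,77,.494]);c=c[(abs(q[:,0])<160)&(q[:,1]>-115)&(q[:,1]<190)&(q[:,2]>40)&(q[:,2]<280)];P.append(c)
    q=case(c,[567.4,77.8,.494]);r=q[(abs(q[:,2]-75)<2)]
    # rim extents at end walls and flap slices
    for z in(100,140,180,195,203,208): 
        f=q[(abs(q[:,2]-z)<4)&(q[:,1]<30)&(abs(q[:,0])<100)];print(n,z,len(f),np.round(np.percentile(f[:,1],[2,25,50,75,98])) if len(f) else'')
    e=r[(abs(r[:,1])<60)];print('rim x',np.round(np.percentile(e[e[:,0]<0][:,0],[5,95])),np.round(np.percentile(e[e[:,0]>0][:,0],[5,95])),'rim y',np.round(np.percentile(r[:,1],[1,5,95,99])))
    for i in(1.4,1.5,1.6): print(fit(c,[567.4,77.8,.494,1.78,i]))
for i in(1.4,1.5,1.6): x=fit(np.vstack(P),[567.4,77.8,.494,1.78,i]);print(x)
np.save("x.npy",x[0])
```

```text
top1 100 26 [-70. -63. -62. -62. -61.]
top1 140 9 [-65. -65. -65. -64. -60.]
top1 180 21 [-60. -60. -58. -55. -52.]
top1 195 11 [-58. -57. -57. -57. -57.]
top1 203 130 [-62. -60. -59. -57. -56.]
top1 208 98 [-62. -60. -59. -58. -56.]
rim x [-131. -124.] [121. 158.] rim y [-91. -90.  88.  88.]
(array([5.67068557e+02, 7.62267476e+01, 4.94245217e-01, 1.78899781e+00,
       1.40200275e+00]), 2757, np.float64(0.8162812252910072))
(array([5.67068557e+02, 7.62267476e+01, 4.94245217e-01, 1.78899781e+00,
       1.40200275e+00]), 2757, np.float64(0.8162812252910072))
(array([5.67068557e+02, 7.62267476e+01, 4.94245217e-01, 1.78899781e+00,
       1.40200275e+00]), 2757, np.float64(0.8162812252910072))
scene1 100 68 [-69. -62. -61. -59. -59.]
scene1 140 12 [-63. -63. -63. -60. -56.]
scene1 180 54 [-58. -57. -57. -52. -50.]
scene1 195 28 [-56. -56. -55. -55. -55.]
scene1 203 111 [-60. -58. -57. -55. -54.]
scene1 208 27 [-59. -58. -57. -55. -54.]
rim x [-129. -120.] [123. 131.] rim y [-88. -84.  89.  90.]
(array([5.66772067e+02, 7.93900744e+01, 4.93026287e-01, 1.78207304e+00,
       1.39977379e+00]), 2573, np.float64(0.9719038886877627))
(array([5.66772067e+02, 7.93900744e+01, 4.93026287e-01, 1.78207304e+00,
       1.39977379e+00]), 2573, np.float64(0.9719038894948966))
(array([5.66772067e+02, 7.93900744e+01, 4.93026287e-01, 1.78207304e+00,
       1.39977379e+00]), 2573, np.float64(0.9719038885432525))
(array([5.67434347e+02, 7.77962766e+01, 4.94835143e-01, 1.78419325e+00,
       1.39607560e+00]), 5316, np.float64(1.2169462390008619))
(array([5.67434347e+02, 7.77962766e+01, 4.94835143e-01, 1.78419325e+00,
       1.39607560e+00]), 5316, np.float64(1.2169462388039802))
(array([5.67434347e+02, 7.77962766e+01, 4.94835143e-01, 1.78419325e+00,
       1.39607560e+00]), 5316, np.float64(1.2169462389052113))
```

>>> play_rows:
  steps:
    - [[0,0,0,0,0,-5.4,-1],[0.037,-0.013,0,0,0,0,-1],[0.037,-0.013,0,0,0,0,-1],[0.037,-0.013,0,0,0,0,-1],[0.037,-0.013,0,0,0,0,-1]]

```text
clock: 0.52
ee_pos: [310.9, -365.8, 231.0]
orientation: [0.97, 0.245, -0.0, -0.0]
ft_force: [1.0, 0.0, -0.1]
gripper_width: 25.7
finger_force: 0.0
```

```bash
cat > st.py <<'E'
from h import *
from plant import observe
from scipy.spatial.transform import Rotation as R
s=observe();x=np.load("x.npy")
print("case tcp",np.round(case(np.array([s["ee_pos"]]),x)[0],1),"yaw",np.degrees(np.arctan2(*R.from_quat(s["orientation"]).as_matrix()[[1,0],0])).round(2),"want",np.degrees(x[2]).round(2),"t",s["clock"],"F",np.round(s["ft_force"],1),"w",s["gripper_width"])
E
python3 st.py
```

```text
case tcp [-436.4 -268.6  231. ] yaw 28.31 want 28.35 t 0.5167 F [ 1.   0.  -0.1] w 25.674461423664535
```

>>> play_rows:
  steps:
    - [[0.038,-0.013,0,0,0,0,-1],[0.038,-0.013,0,0,0,0,-1],[0.038,-0.013,0,0,0,0,-1],[0.038,-0.013,0,0,0,0,-1],[0.038,-0.013,0,0,0,0,-1]]

```text
clock: 0.93
ee_pos: [447.6, -218.0, 231.2]
orientation: [0.97, 0.245, -0.0, -0.0]
ft_force: [0.4, -1.2, 0.1]
gripper_width: -0.2
finger_force: 0.0
```

>>> play_rows:
  steps:
    - [[0.038,-0.013,0,0,0,0,-1],[0.038,-0.013,0,0,0,0,-1],[0.038,-0.013,0,0,0,0,-1],[0.038,-0.013,0,0,0,0,-1],[0.038,-0.013,0,0,0,0,-1]]

```text
clock: 1.35
ee_pos: [583.9, -70.5, 231.0]
orientation: [0.97, 0.245, -0.0, -0.0]
ft_force: [1.1, -1.8, 0.7]
gripper_width: 0.1
finger_force: 0.0
```

>>> play_rows:
  steps:
    - [[0.03,-0.013,0.01,0,0,0,-1],[0.025,-0.013,0.015,0,0,0,-1],[0,0,0.015,0,0,0,-1],[0,0,0,0,0,0,-1]]

```text
clock: 1.68
ee_pos: [617.7, -21.6, 187.7]
orientation: [0.969, 0.246, -0.003, -0.001]
ft_force: [0.6, -0.3, -0.2]
gripper_width: 0.2
finger_force: 0.0
```

```bash
python3 st.py
python3 - <<'E'
import numpy as np
a=14.5
t=1.4;r=125
for t in np.linspace(1.4,0,15):
    rr=125-20*(1.4-t)/1.4
    print("flap",round(t,2),np.round([-74+rr*np.cos(t)-6*np.sin(t)-a,60+rr*np.sin(t)+6*np.cos(t)],0))
for t in np.linspace(1.8,0,19):
    r=155;y=90-r*np.cos(t)+8*np.sin(t);y=max(y,90-180*np.cos(t)+8*np.sin(t)if t>1.57 else -999)
    print("cover",round(t,2),np.round([y+a,75.5+r*np.sin(t)+8*np.cos(t)],0))
E
```

```text
case tcp [  -2.9 -111.3  187.7] yaw 28.51 want 28.35 t 1.6833 F [ 0.6 -0.3 -0.2] w 0.19167948486648567
flap 1.4 [-73. 184.]
flap 1.3 [-61. 181.]
flap 1.2 [-50. 176.]
flap 1.1 [-39. 170.]
flap 1.0 [-29. 164.]
flap 0.9 [-20. 156.]
flap 0.8 [-12. 148.]
flap 0.7 [ -4. 139.]
flap 0.6 [  2. 129.]
flap 0.5 [  7. 119.]
flap 0.4 [ 11. 109.]
flap 0.3 [14. 98.]
flap 0.2 [16. 87.]
flap 0.1 [17. 77.]
flap 0.0 [16. 66.]
cover 1.8 [153. 225.]
cover 1.7 [136. 228.]
cover 1.6 [118. 230.]
cover 1.5 [102. 231.]
cover 1.4 [ 86. 230.]
cover 1.3 [ 71. 227.]
cover 1.2 [ 56. 223.]
cover 1.1 [ 41. 217.]
cover 1.0 [ 27. 210.]
cover 0.9 [ 14. 202.]
cover 0.8 [  2. 192.]
cover 0.7 [ -9. 181.]
cover 0.6 [-19. 170.]
cover 0.5 [-28. 157.]
cover 0.4 [-35. 143.]
cover 0.3 [-41. 129.]
cover 0.2 [-46. 114.]
cover 0.1 [-49.  99.]
cover 0.0 [-50.  84.]
```

>>> play_rows:
  steps:
    - [[0,-0.01,0.001,0,0,0,-1],[0,-0.01,0.001,0,0,0,-1],[0,-0.008,0.001,0,0,0,-1],[0,-0.006,0.001,0,0,0,-1],[0,-0.006,0.001,0,0,0,-1]]

```text
clock: 2.1
ee_pos: [599.8, 12.1, 187.2]
orientation: [0.97, 0.245, 0.001, 0.0]
ft_force: [0.7, -2.2, 1.8]
gripper_width: -0.2
finger_force: 1.0
```

>>> play_rows:
  steps:
    - [[0,-0.005,0.001,0,0,0,-1],[0,-0.006,0.002,0,0,0,-1],[0,-0.006,0.002,0,0,0,-1],[0,-0.006,0.003,0,0,0,-1],[0,-0.005,0.003,0,0,0,-1]]

```text
clock: 2.52
ee_pos: [586.5, 37.0, 175.1]
orientation: [0.97, 0.245, 0.0, -0.0]
ft_force: [0.8, -1.1, 1.3]
gripper_width: -0.1
finger_force: 0.8
```

```bash
python3 st.py
```

```text
case tcp [ -2.6 -44.9 175.1] yaw 28.36 want 28.35 t 2.5167 F [ 0.8 -1.1  1.3] w -0.09548170063762047
```

>>> play_rows:
  steps:
    - [[0,-0.006,0.004,0,0,0,-1],[0,-0.005,0.004,0,0,0,-1],[0,-0.005,0.003,0,0,0,-1],[0,-0.004,0.004,0,0,0,-1],[0,-0.005,0.004,0,0,0,-1]]

```text
clock: 2.93
ee_pos: [574.6, 58.8, 155.9]
orientation: [0.97, 0.245, -0.0, -0.0]
ft_force: [0.6, -0.5, 1.0]
gripper_width: 0.1
finger_force: 0.7
```

>>> play_rows:
  steps:
    - [[0,-0.004,0.004,0,0,0,-1],[0,-0.004,0.004,0,0,0,-1],[0,-0.004,0.0045,0,0,0,-1],[0,-0.004,0.0045,0,0,0,-1],[0,-0.003,0.005,0,0,0,-1]]

```text
clock: 3.35
ee_pos: [565.6, 75.6, 133.9]
orientation: [0.97, 0.245, -0.0, -0.0]
ft_force: [1.0, 0.7, 0.9]
gripper_width: 0.2
finger_force: 0.6
```

>>> play_rows:
  steps:
    - [[0,-0.003,0.005,0,0,0,-1],[0,-0.003,0.005,0,0,0,-1],[0,-0.002,0.005,0,0,0,-1],[0,-0.002,0.005,0,0,0,-1],[0,-0.002,0.005,0,0,0,-1]]

```text
clock: 3.77
ee_pos: [560.0, 85.9, 108.8]
orientation: [0.97, 0.245, -0.0, -0.0]
ft_force: [-0.5, 0.9, 0.5]
gripper_width: -0.2
finger_force: 0.4
```

```bash
python3 st.py
```

```text
case tcp [ -2.7  10.6 108.8] yaw 28.36 want 28.35 t 3.7667 F [-0.5  0.9  0.5] w -0.2038299805530924
```

>>> play_rows:
  steps:
    - [[0,-0.002,0.005,0,0,0,-1],[0,-0.001,0.005,0,0,0,-1],[0,-0.001,0.006,0,0,0,-1],[0,-0.001,0.006,0,0,0,-1],[0,0,0.006,0,0,0,-1]]

```text
clock: 4.18
ee_pos: [557.6, 90.3, 80.6]
orientation: [0.97, 0.245, -0.0, -0.0]
ft_force: [-0.0, 0.5, 0.5]
gripper_width: -0.0
finger_force: 0.4
```

>>> play_rows:
  steps:
    - [[0,0,0.004,0,0,0,-1],[0,0,0.003,0,0,0,-1],[0,0,0.003,0,0,0,-1],[0,0,0.002,0,0,0,-1],[0,0,0.001,0,0,0,-1]]

```text
clock: 4.6
ee_pos: [557.7, 90.1, 68.0]
orientation: [0.97, 0.245, -0.0, -0.0]
ft_force: [-1.1, -0.2, 1.0]
gripper_width: -0.3
finger_force: 0.3
```

```bash
python3 st.py
```

```text
case tcp [-2.7 15.4 68. ] yaw 28.36 want 28.35 t 4.6 F [-1.1 -0.2  1. ] w -0.2833565057273954
```

Continue 1 mm at a time until the stop is felt.

>>> play_rows:
  steps:
    - [[0,0,0.001,0,0,0,-1],[0,0,0.001,0,0,0,-1],[0,0,0,0,0,0,-1]]

```text
clock: 4.85
ee_pos: [557.8, 90.1, 66.2]
orientation: [0.97, 0.245, 0.0, 0.0]
ft_force: [1.0, -0.6, 0.1]
gripper_width: -0.1
finger_force: 0.0
```

>>> play_rows:
  steps:
    - [[0,0,0.001,0,0,0,-1],[0,0,0,0,0,0,-1]]

```text
clock: 5.02
ee_pos: [557.9, 90.1, 66.0]
orientation: [0.97, 0.245, 0.0, 0.0]
ft_force: [-2.0, -0.5, 6.6]
gripper_width: -0.1
finger_force: 3.3
```

>>> play_rows:
  steps:
    - [[0,0,-0.01,0,0,0,-1],[0,0,-0.03,0,0,0,-1],[0,0,-0.038,0,0,0,-1],[0,0,-0.038,0,0,0,-1],[0,0,-0.038,0,0,0,-1]]

```text
clock: 5.43
ee_pos: [557.4, 90.1, 221.7]
orientation: [0.97, 0.245, 0.0, 0.0]
ft_force: [0.8, 0.1, 0.0]
gripper_width: 0.2
finger_force: 0.0
```

>>> play_rows:
  steps:
    - [[0,0,-0.038,0,0,0,-1],[0,0,-0.038,0,0,0,-1],[0,0,-0.01,0,0,0,-1],[0,0,0,0,0,0,-1]]

```text
clock: 5.77
ee_pos: [559.4, 90.2, 309.4]
orientation: [0.97, 0.245, 0.003, 0.001]
ft_force: [0.5, 0.8, -0.9]
gripper_width: -0.0
finger_force: 0.0
```

```bash
python3 st.py
cat > look.py <<'E'
import sys
from h import *
from plant import read_camera
x=np.load("x.npy");t=sys.argv[1]
for n in("top","scene"):
    c=read_camera(n);np.savez(n+t+".npz",**c);cv2.imwrite(f"pics/{n}{t}.png",c["img"][:,:,::-1])
    p=cloud(c).reshape(-1,3);p=p[np.isfinite(p).all(1)];q=case(p,x)
    k=(abs(q[:,0])<100)&(abs(q[:,1])<75)
    print(n,"z hist",np.histogram(q[k,2],[0,20,50,58,62,64,66,68,70,74,78,80,82,84,86,88,92,120])[0])
    for y in(-60,-30,0,30,60):
        m=k&(abs(q[:,1]-y)<8)&(q[:,2]<130);print(y,m.sum(),np.round(np.median(q[m,2]),1) if m.any() else'',end='; ')
    p=p[(abs(q[:,0])<160)&(q[:,1]>76)&(q[:,1]<190)&(q[:,2]>85)&(q[:,2]<260)]
    if len(p)>200: print("cover",fit(p,x,[3]))
E
python3 look.py 2
```

```text
case tcp [ -1.2  14.7 309.4] yaw 28.37 want 28.35 t 5.7667 F [ 0.5  0.8 -0.9] w -0.03211296076062413
top z hist [45  0  0  5 17 33 36 28 14  0  0  0  0  0  0  0  0]
-60 0 ; -30 0 ; 0 0 ; 30 14 65.6; 60 90 66.0; cover (array([5.67434347e+02, 7.77962766e+01, 4.94835143e-01, 1.77959843e+00,
       1.39607560e+00]), 799, np.float64(0.6525666298362012))
scene z hist [ 124    0    0   58  447 1067  568   66    1    0    0    0    0    0
    0    0    0]
-60 238 65.2; -30 241 65.3; 0 239 65.2; 30 243 65.0; 60 313 64.6; cover (array([5.67434347e+02, 7.77962766e+01, 4.94835143e-01, 1.79526349e+00,
       1.39607560e+00]), 734, np.float64(0.23972889235044192))
```

>>> play_rows:
  steps:
    - [[0,-0.03,0,0,0,0,-1],[0,-0.035,0,0,0,0,-1],[0,-0.035,0,0,0,0,-1],[0,-0.035,0,0,0,0,-1],[0,-0.035,0,0,0,0,-1]]

```text
clock: 6.28
ee_pos: [475.1, 240.5, 303.4]
orientation: [0.97, 0.245, -0.002, 0.0]
ft_force: [0.7, 1.1, -0.1]
gripper_width: -0.1
finger_force: 0.0
```

>>> play_rows:
  steps:
    - [[0,0,0.025,0,0,0,-1],[0,0,0.03,0,0,0,-1],[0,0,0.028,0,0,0,-1],[0,0,0,0,0,0,-1]]

```text
clock: 6.62
ee_pos: [472.8, 238.6, 215.9]
orientation: [0.969, 0.245, -0.005, 0.0]
ft_force: [-0.7, 1.0, -0.3]
gripper_width: 0.1
finger_force: 0.0
```

```bash
python3 st.py
```

```text
case tcp [ -6.9 186.5 215.9] yaw 28.4 want 28.35 t 6.6167 F [-0.7  1.  -0.3] w 0.08354218319582289
```

>>> play_rows:
  steps:
    - [[0,0.01,-0.002,0,0,0,-1],[0,0.008,-0.002,0,0,0,-1],[0,0.006,-0.002,0,0,0,-1],[0,0.006,-0.001,0,0,0,-1],[0,0.005,0,0,0,0,-1]]

```text
clock: 7.03
ee_pos: [494.9, 208.3, 230.8]
orientation: [0.97, 0.245, 0.001, -0.0]
ft_force: [-2.2, 4.4, 4.5]
gripper_width: 0.1
finger_force: 2.5
```

>>> play_rows:
  steps:
    - [[0,0.006,-0.001,0,0,0,-1],[0,0.006,-0.001,0,0,0,-1],[0,0.006,-0.001,0,0,0,-1],[0,0.006,0,0,0,0,-1],[0,0.006,0,0,0,0,-1]]

```text
clock: 7.45
ee_pos: [508.1, 182.0, 232.4]
orientation: [0.97, 0.245, 0.0, -0.0]
ft_force: [-1.9, 2.6, 3.5]
gripper_width: 0.2
finger_force: 1.9
```

```bash
python3 st.py
```

```text
case tcp [ -2.7 119.9 232.4] yaw 28.37 want 28.35 t 7.45 F [-1.9  2.6  3.5] w 0.17726870823826021
```

>>> play_rows:
  steps:
    - [[0,0.009,0,0,0,0,-1],[0,0.009,0.001,0,0,0,-1],[0,0.008,0.001,0,0,0,-1],[0,0.008,0.001,0,0,0,-1],[0,0.007,0.001,0,0,0,-1]]

```text
clock: 7.87
ee_pos: [527.7, 145.4, 228.1]
orientation: [0.97, 0.245, -0.0, 0.0]
ft_force: [-1.1, 3.3, 4.4]
gripper_width: 0.3
finger_force: 1.7
```

>>> play_rows:
  steps:
    - [[0,0.008,0.002,0,0,0,-1],[0,0.007,0.002,0,0,0,-1],[0,0.008,0.002,0,0,0,-1],[0,0.007,0.003,0,0,0,-1],[0,0.008,0.003,0,0,0,-1]]

```text
clock: 8.28
ee_pos: [545.7, 112.3, 216.0]
orientation: [0.97, 0.245, -0.0, 0.0]
ft_force: [-2.0, 2.7, 1.7]
gripper_width: -0.2
finger_force: 1.5
```

```bash
python3 st.py
```

```text
case tcp [ -2.7  40.7 216. ] yaw 28.36 want 28.35 t 8.2833 F [-2.   2.7  1.7] w -0.21100493411583743
```

>>> play_rows:
  steps:
    - [[0,0.007,0.003,0,0,0,-1],[0,0.007,0.004,0,0,0,-1],[0,0.007,0.004,0,0,0,-1],[0,0.006,0.004,0,0,0,-1],[0,0.006,0.005,0,0,0,-1]]

```text
clock: 8.7
ee_pos: [561.5, 83.2, 196.0]
orientation: [0.97, 0.245, 0.0, 0.0]
ft_force: [-0.1, 1.2, 3.7]
gripper_width: 0.1
finger_force: 1.4
```

>>> play_rows:
  steps:
    - [[0,0.006,0.005,0,0,0,-1],[0,0.006,0.005,0,0,0,-1],[0,0.005,0.005,0,0,0,-1],[0,0.005,0.006,0,0,0,-1],[0,0.005,0.006,0,0,0,-1]]

```text
clock: 9.12
ee_pos: [574.2, 59.7, 168.7]
orientation: [0.97, 0.245, 0.0, 0.0]
ft_force: [0.3, -0.9, 3.0]
gripper_width: -0.3
finger_force: 1.2
```

>>> play_rows:
  steps:
    - [[0,0.005,0.006,0,0,0,-1],[0,0.004,0.006,0,0,0,-1],[0,0.004,0.007,0,0,0,-1],[0,0.003,0.007,0,0,0,-1],[0,0.003,0.007,0,0,0,-1]]

```text
clock: 9.53
ee_pos: [583.1, 43.1, 135.6]
orientation: [0.97, 0.245, -0.0, 0.0]
ft_force: [0.4, -0.7, 2.3]
gripper_width: 0.4
finger_force: 1.0
```

```bash
python3 st.py
```

```text
case tcp [ -2.7 -38.  135.6] yaw 28.36 want 28.35 t 9.5333 F [ 0.4 -0.7  2.3] w 0.4331888632974881
```

>>> play_rows:
  steps:
    - [[0,0.003,0.007,0,0,0,-1],[0,0.003,0.007,0,0,0,-1],[0,0.002,0.007,0,0,0,-1],[0,0.002,0.007,0,0,0,-1],[0,0.001,0.007,0,0,0,-1]]

```text
clock: 9.95
ee_pos: [588.1, 33.6, 100.5]
orientation: [0.97, 0.245, -0.0, 0.0]
ft_force: [0.1, -0.8, 1.7]
gripper_width: -0.3
finger_force: 0.9
```

>>> play_rows:
  steps:
    - [[0,0.001,0.005,0,0,0,-1],[0,0,0.004,0,0,0,-1],[0,0,0.003,0,0,0,-1],[0,0,0.002,0,0,0,-1],[0,0,0.001,0,0,0,-1]]

```text
clock: 10.37
ee_pos: [588.6, 32.8, 86.2]
orientation: [0.97, 0.245, -0.0, 0.0]
ft_force: [0.2, -1.9, 2.5]
gripper_width: -0.3
finger_force: 0.9
```

>>> play_rows:
  steps:
    - [[0,0,0.001,0,0,0,-1],[0,0,0.001,0,0,0,-1],[0,0,0,0,0,0,-1]]

```text
clock: 10.62
ee_pos: [588.6, 33.0, 84.3]
orientation: [0.97, 0.245, 0.0, -0.0]
ft_force: [0.1, 0.0, 0.6]
gripper_width: 0.4
finger_force: 0.0
```

>>> play_rows:
  steps:
    - [[0,0,0.001,0,0,0,-1],[0,0,0,0,0,0,-1]]

```text
clock: 10.78
ee_pos: [588.6, 33.0, 83.6]
orientation: [0.97, 0.245, 0.0, -0.0]
ft_force: [-0.0, -0.2, 3.5]
gripper_width: -0.2
finger_force: 1.8
```

>>> play_rows:
  steps:
    - [[0,0,0.001,0,0,0,-1],[0,0,0,0,0,0,-1]]

```text
clock: 10.95
ee_pos: [588.7, 33.0, 83.5]
orientation: [0.97, 0.245, 0.0, 0.0]
ft_force: [-4.4, -0.1, 14.0]
gripper_width: 0.3
finger_force: 7.1
```

>>> play_rows:
  steps:
    - [[0,0,-0.01,0,0,0,-1],[0,0,-0.03,0,0,0,-1],[0,0,-0.035,0,0,0,-1],[0,0,-0.035,0,0,0,-1],[0,0,-0.035,0,0,0,-1]]

```text
clock: 11.37
ee_pos: [588.1, 33.2, 229.1]
orientation: [0.969, 0.245, -0.0, -0.0]
ft_force: [0.5, -0.5, 0.2]
gripper_width: 0.0
finger_force: 0.0
```

>>> play_rows:
  steps:
    - [[0,0,-0.035,0,0,0,-1],[0,0.02,-0.02,0,0,0,-1],[0,0.03,0,0,0,0,-1],[0,0.02,0,0,0,0,-1],[0,0,0,0,0,0,-1]]

```text
clock: 11.78
ee_pos: [623.3, -31.6, 282.4]
orientation: [0.97, 0.244, 0.0, 0.001]
ft_force: [-0.6, -0.5, -0.3]
gripper_width: 0.2
finger_force: 0.0
```

```bash
python3 st.py; python3 look.py 3
```

```text
case tcp [  -2.8 -122.8  282.4] yaw 28.22 want 28.35 t 11.7833 F [-0.6 -0.5 -0.3] w 0.18577376008676172
top z hist [  0   0   0   0   0   0   0   0   0  18 110 378 822 833 547 214   6]
-60 241 84.0; -30 309 84.4; 0 338 84.3; 30 333 84.2; 60 341 84.6; scene z hist [   0    0    0    0    0    0    0    0    0    1   99  688 1077  409
   45    0    0]
-60 240 82.7; -30 247 82.6; 0 249 82.6; 30 253 82.6; 60 251 82.6;
```

View pics/scene3.png

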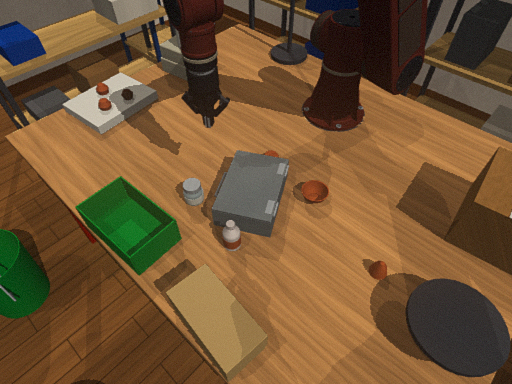

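The cover lies level and shut at about pixel (252,192). The jar (192,190), bottle (232,237) and bowl (314,190) have not moved, and the gripper is clear.

```bash
python3 -c "
from plant import close_job
print(close_job())"
```

```text
the job is handed in; nothing more can be done
None
```

The flap is folded flat and the cover fully shut, in that order; nearby items looked undisturbed, the gripper finished clear, and I handed the job in at about 12 s (no verdict returned).

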